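Put the washing-up back on its outlines

TASK

Put the four washed things away: stand the steel pot, the green jug, the red mug and the wooden stirrer upright in the middle of the white mat that bears its own outline, the pot's ears and the jug's long side turned along the outline (either way round). Set each one down without dropping it, and leave the soap bottle and the enamel plate where they are.

Things in the scene. Friction and masses are not known exactly. Their poses are not given: they have to be found in the camera images.
- pot: Steel cooking pot with its lid fixed on, 116 mm across, 81 mm high to the lid's middle, z up. Origin at the centre of the underside. Black ears at both ends of its x axis, at 55 mm height, reach out to 73 mm from the axis. Over the lid a black bar handle along x, centred on the axis: 60 mm long, 16 mm wide (y), from 106 to 118 mm height, on two posts at x = +-26 mm, open below. About 0.45 kg.
- jug: Green plastic jug (can shape), yellow cap at its +x end; body 100 mm along x, 66 mm along y; shoulder top at 93 mm, cap top at 96 mm, z up. Origin: centre of the underside. Carrying handle: green bar along x, centred at x = -6 mm, y = 0, 66 mm long, 16 mm wide (y), 118 to 131 mm above the underside, on posts at x = -34 and +22 mm, open below. About 0.25 kg.
- mug: Red enamel mug, open at the top, outside 62 mm across at the rim, 85 mm high, wall 4 mm, one ear handle at its +y side; z up. Origin at the centre of the underside. Can be gripped across its x axis from above. About 0.16 kg.
- stirrer: Carved wooden stirrer standing upright on its head: six-lobed star head 60 mm across and 34 mm high, then a turned round stem with beads; the plain grip from 85 to 158 mm height is 18 mm thick; 165 mm high in all. Origin at the centre of the head's underside, z up along the stem. About 0.12 kg.
- pot_mat: White round mat, 140 mm across, 4 mm thick, fixed flat on the table; origin at the centre of its underside. Painted with the pot's outline in black: a ring 120 mm across with an ear mark at both ends of its x axis.
- jug_mat: White round mat, 140 mm across, 4 mm thick, fixed flat on the table; origin at the centre of its underside. Painted with the jug's outline: a green rectangle 112 mm along its x axis, 80 mm along y.
- mug_mat: White round mat, 140 mm across, 4 mm thick, fixed flat on the table; origin at the centre of its underside. Painted with the mug's outline: a red ring 78 mm across the outside; the mug's handle may point any way.
- stirrer_mat: White round mat, 140 mm across, 4 mm thick, fixed flat on the table; origin at the centre of its underside. Painted with the stirrer's outline: a dark brown six-pointed star, 64 mm across; the star need not be turned to match.
- soap: Bystander: yellow soap bottle with a blue cap, 54 mm across, 130 mm high, standing loose. Origin at the centre of the underside.
- plate: Bystander: wide enamel plate, blue, 190 mm across, 22 mm high, lying loose beside the work. Origin at the centre of the underside.
Mind the look-alikes: they are no part of the job. What is shaped like the stirrer but turquoise is not meant.

How it is judged (in metres and radians):
At the end, for the whole second after the job is handed in: Pot, jug, mug, stirrer upright (0.08 rad), at rest, released on their own mats: within 12 mm of centre, underside under 10 mm above the table; pot and jug within 0.26 rad of their outlines, either way round; soap bottle and plate within 20 mm of their starts, bottle upright (horizontal distance between pot and pot_mat below 0.012 m and height (world z) of each of pot, jug, mug, stirrer below 0.01 m and angle between each of pot, jug, mug, stirrer's own z axis and vertical below 0.08 rad and linear speed of each of pot, jug, mug, stirrer below 0.02 m/s and angular speed of each of pot, jug, mug, stirrer below 0.2 rad/s and angle between the x axis of pot and the x axis of pot_mat, either way round below 0.26 rad and horizontal distance between jug and jug_mat below 0.012 m and angle between the x axis of jug and the x axis of jug_mat, either way round below 0.26 rad and horizontal distance between mug and mug_mat below 0.012 m and horizontal distance between stirrer and stirrer_mat below 0.012 m and distance of each of soap, plate from where it was at the start of the episode below 0.02 m and angle between soap's own z axis and vertical below 0.1 rad); the robot touches nothing.
It fails at once if a thing is dropped (falls free with its underside more than 30 mm above the table) ((height (world z) of pot above 0.03 m and contact force between pot and anything else below 0.01 N) or (height (world z) of jug above 0.03 m and contact force between jug and anything else below 0.01 N) or (height (world z) of mug above 0.03 m and contact force between mug and anything else below 0.01 N) or (height (world z) of stirrer above 0.03 m and contact force between stirrer and anything else below 0.01 N)).
It fails at once if the soap bottle or the enamel plate is shifted by more than 20 mm (distance of any of soap, plate from where it was at the start of the episode above 0.02 m).
It also fails if it takes over 109 s, if anything falls off the work surface, if the arm or the gripper's body presses on something with over 40 N, if the wrist force passes 120 N, or if a joint passes its speed limit or range.

ROBOT

A 6-joint arm with a two-finger parallel gripper is mounted at the origin on the work surface. World frame = base frame: x ahead of the robot, y to its left, z up, the work surface at z = 0. Lengths are in mm, angles in degrees, forces in N, time in s.
With the tool pointing down it reaches from about 350 to 850 mm from the base axis. Payload 8.1 kg.
Tool frame: the origin (TCP) lies at the very end of the fingers, on their centre line; the grasp point (between the pads) lies 19 mm behind it (r.grip_point_offset is the distance from the TCP to the grasp point, in mm); z points along the fingers, y is the line along which they close (so a half turn about z gives the same grasp; the last joint's range is limited). The gripper opens to 85 mm and grips with 20 to 120 N. Pads are 22 mm wide; open, the fingers measure 114 mm over their backs; the gripper's body (76 mm by 85 mm) begins 54 mm behind the grasp point. The pads swing forward as they close: fully open they stand 13 mm farther back than shut.
Start: joints at [-68.95, 7.471, 85.268, -0, 87.261, -4.893], TCP at [262.511, -539.531, 231.292] pointing down, gripper open.
Joint ranges: [-169.43, 169.43], [-51.17, 129.36], [1.28, 143.12], [-76.62, 256.62], [0, 156.53], [-152.29, 152.29]. Speed limits (degrees/s): [136.94, 136.94, 159.86, 180, 180, 180].

INTERFACE

Orientations are given as [roll, pitch, yaw] about the fixed x, y, z axes, in that order (R = Rz(yaw) Ry(pitch) Rx(roll)).
In Python, from bench import status, eyes, r gives the robot as it stands.
- The arm moves only by the shell command python3 -m handwheel 'ROWS' [FORCE]. ROWS is a JSON object whose one key "series" holds a list that holds one entry, the list of rows, each a list of 7 numbers: the shift along the tool's x, y, z in cm, then the turn, a rotation vector about the tool's x, y, z in rad, then the opening, from 0 (shut) to 1 (fully open). In form: {"series": [[[tx, ty, tz, rx, ry, rz, claw], ...]]}. A call has 1 to 12 rows; each row is the pose to reach, as a shift and turn from the pose commanded when the call began, along the tool's axes at that moment; what a row does not reach only later rows make up. A row lasts 1/8 s, in which the tool goes at most 62.5 mm and 10.7 degrees, less where a joint would pass 70% of its speed; a pose out of reach is approached as far as the arm can. A call with a gripper value outside its range is refused whole. The fingers move at their own pace and stop on an object; FORCE is the grip in N (left out, the last holds). Time passes only in rows, so rows that repeat a pose let the fingers close. It gives the time, the measured TCP pose, the force, the opening and the grip force at its end, in the units of the state.
- status.sense(): the state, without advancing time (a new reading comes with each control period).
- eyes.snapshot(name): name is "scene" or "top" or "wrist"; returns a dict with "img" (400x640x3 uint8, red, green, blue), "mtx" (3x3 intrinsics, pixels), "R" (3x3) and "t" (3): a world point X has camera coordinates R X + t. Camera axes: x right, y down, z forward; pixel columns grow to the right and rows downward; lengths in mm; the calibration is good to about 2 mm. A picture is of the moment at which its call begins. There is no depth.
- r.hand_in(): hands the job in; it is judged then, once.
The state is a dict: "time": time; "joint_pos": joint angles; "qd": joint speeds; "joint_efforts": joint torques, N m; "tool_pos": TCP position; "tcp_rot": TCP orientation; "ft_force": force on the tool from outside, world axes, zero at the start; "wrist_torque": the same for the moment, N m; "finger_gap": finger opening in mm; "grip_force": force on a finger pad.
Only numpy, scipy, OpenCV 4.12 (cv2) and the standard library are available. Lean on these libraries where they do the work, as an engineer would, in place of code of your own. Each camera call takes 0.05 s, during which the arm holds its last target. There are 200 camera calls.

## Working session

There is one attempt and no reset: what is moved stays moved. The work goes in short steps, Python scripts to look and compute and a shell command to move; the robot and the scene stay as the last step left them, time stands still between calls to the robot, and variables do not carry over. Pictures are saved under pics/ and viewed, at most 18 in all, crops included, and the job is handed in when it is done.

```bash
ls; mkdir -p pics
python3 - <<'E'
from bench import status, eyes, r
import cv2,numpy as np
for n in ["scene","top"]:
    s=eyes.snapshot(n); cv2.imwrite(f"pics/{n}0.png",s["img"][:,:,::-1]); np.savez(f"{n}0.npz",**s)
    print(n,s["mtx"].tolist(),np.round(s["R"],3).tolist(),np.round(s["t"],1).tolist(), np.round(-s["R"].T@s["t"],0))
print(status.sense(), r.grip_point_offset)
E
```

```text
pics
scene [[411.6749451467269, 0.0, 323.981082414801], [0.0, 411.6749451467269, 200.9140629150571], [0.0, 0.0, 1.0]] [[-0.113, 0.994, -0.01], [0.702, 0.073, -0.709], [-0.703, -0.087, -0.705]] [46.8, -329.3, 1604.5] [1365.  117.  899.]
top [[509.009546351839, 0.0, 321.22978752870114], [0.0, 509.009546351839, 197.4871475220506], [0.0, 0.0, 1.0]] [[0.016, -1.0, -0.009], [-0.992, -0.015, -0.127], [0.126, 0.011, -0.992]] [7.3, 557.1, 1378.0] [ 378.    0. 1437.]
{'time': 0.1, 'joint_pos': array([-6.89515409e+01,  7.51197981e+00,  8.53237500e+01,  1.77445538e-04,
        8.72609893e+01, -4.89304816e+00]), 'qd': array([ 0.06640143, -0.18260075, -0.11701258,  0.03498508,  0.06150967,
       -0.01772153]), 'joint_efforts': array([ 5.88015337e-04, -5.70952356e+01, -5.01941872e+01, -1.75239893e-04,
        8.09932826e-03, -5.55631402e-05]), 'tool_pos': array([ 262.31414327, -539.06899429,  230.33002058]), 'tcp_rot': array([-1.79903648e+02, -8.42633534e-03,  2.59414915e+01]), 'ft_force': array([-0.09164841, -0.08115025,  0.24490332]), 'wrist_torque': array([-0.03485946,  0.05279295,  0.00870268]), 'grip_force': 0.0, 'finger_gap': 85.56166794009512} 18.700000000000003
```

View pics/scene0.png

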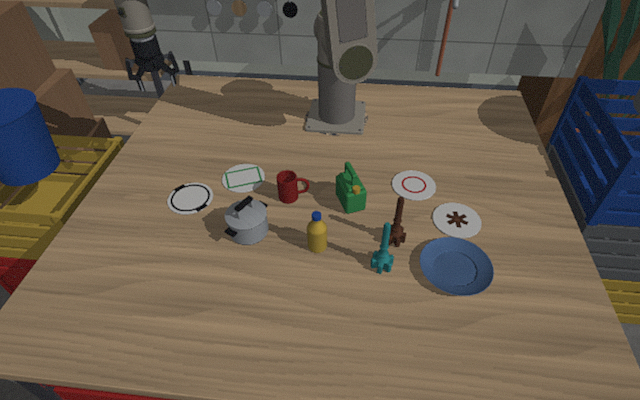

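View pics/top0.png

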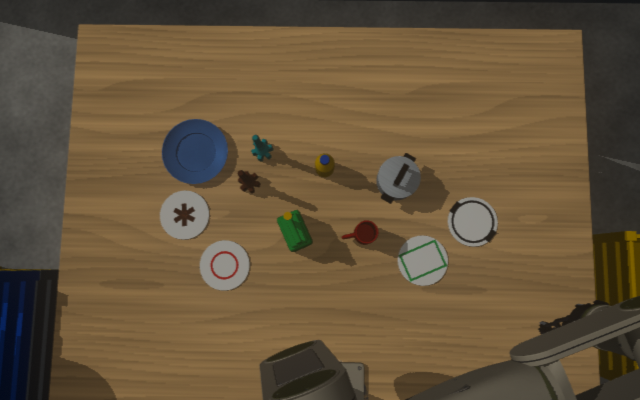

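Scene view: pot (247,222), mug (288,187), jug (350,190), soap (317,232), brown stirrer (399,222), turquoise stirrer (384,248). 
Top view: pot (400,177), jug (295,230), mug (366,233), brown stirrer (248,181), turquoise (261,147). Mats are pot (472,222), jug (423,261), mug (225,265) and stirrer (185,215).

Stirrer candidates: brown at top (248,181) and turquoise at top (261,147). The brown one fits "wooden", and I'll confirm it in a crop.

```bash
cat > h.py <<'E'
import cv2,numpy as np
from bench import status, eyes, r
from scipy.spatial.transform import Rotation as Ro
def snap(n,tag):
    s=eyes.snapshot(n); np.savez(f"{tag}.npz",**s); return s
def load(tag): return dict(np.load(f"{tag}.npz"))
def ray(s,u,v):
    d=s["R"].T@np.linalg.inv(s["mtx"])@np.array([u,v,1.]); return -s["R"].T@s["t"],d/np.linalg.norm(d)
def onz(s,u,v,z):
    c,d=ray(s,u,v); return c+d*(z-c[2])/d[2]
def tri(*obs):
    A=np.zeros((3,3));b=np.zeros(3)
    for s,u,v in obs:
        c,d=ray(s,u,v);P=np.eye(3)-np.outer(d,d);A+=P;b+=P@c
    X=np.linalg.solve(A,b)
    return X,max(np.linalg.norm(np.cross(X-ray(*o)[0],ray(*o)[1])) for o in obs)
def proj(s,X):
    p=s["mtx"]@(s["R"]@np.asarray(X,float)+s["t"]); return p[:2]/p[2]
def hsv(s): return cv2.cvtColor(s["img"],cv2.COLOR_RGB2HSV)
def mask(s,lo,hi,box=None):
    m=cv2.inRange(hsv(s),np.array(lo),np.array(hi))
    if box:
        k=np.zeros_like(m);x0,y0,x1,y1=box;k[y0:y1,x0:x1]=255;m&=k
    return m
def big(m):
    n,l,st,c=cv2.connectedComponentsWithStats(m); i=1+np.argmax(st[1:,4]); return (l==i).astype(np.uint8)*255,st[i],c[i]
def go(X,yaw=None):
    """rows needed to take tool (pointing down) to TCP X; prints shift cm in tool axes and the rz"""
    st=status.sense();p=st["tool_pos"];R=Ro.from_euler("xyz",st["tcp_rot"],degrees=True).as_matrix()
    d=R.T@(np.asarray(X)-p)/10
    out=[round(float(v),2) for v in d]
    if yaw is not None:
        T=Ro.from_euler("xyz",[180,0,yaw],degrees=True).as_matrix()
        out+=np.round(Ro.from_matrix(R.T@T).as_rotvec(),3).tolist()
    print("tcp",np.round(p,1),"rot",np.round(st["tcp_rot"],1),"-> shift,turn",out)
E
python3 - <<'E'
from h import *
t,s=load("top0"),load("scene0")
a=cv2.resize(t["img"][100:300,150:510],None,fx=2,fy=2,interpolation=3)
b=cv2.resize(s["img"][150:250,155:500],(720,200),interpolation=3)
b=cv2.resize(s["img"][155:275,220:436],(720,400),interpolation=3)
cv2.imwrite("pics/crop1.png",cv2.resize(np.vstack([a,b]),(540,600))[:,:,::-1])
boxes={"stirrer":((155,185,212,245),(430,200,484,240)),"mug":((195,235,255,295),(388,168,440,203)),"jug":((393,230,452,292),(218,162,268,194)),"pot":((443,192,502,250),(164,180,217,217))}
for n,(bt,bs) in boxes.items():
    obs=[]
    for im,b in((t,bt),(s,bs)):
        m,st,c=big(mask(im,(0,0,100),(180,50,255),b))
        h=cv2.convexHull(cv2.findNonZero(m));(u,v),ax,_=cv2.fitEllipse(h); obs.append((im,u,v)); print(n,round(u,1),round(v,1),np.round(ax,1))
    print(n,"tri",np.round(tri(*obs)[0],1),round(tri(*obs)[1],1),"z4",[np.round(onz(*o,4)[:2],1) for o in obs])
st=status.sense();p=st["tool_pos"]
w=snap("wrist","w0"); print("wrist cam centre",-w["R"].T@w["t"]-p,w["R"].round(3).tolist(),w["mtx"].tolist())
E
```

```text
stirrer 184.1 214.5 [47.8 49.4]
stirrer 456.7 220.0 [34.3 50.3]
stirrer tri [ 5.070e+02  4.046e+02 -3.000e-01] 0.5 z4 [array([506.6, 404. ]), array([511.2, 402.7])]
mug 224.2 265.0 [49.  50.2]
mug 413.6 185.0 [29.8 44.8]
mug tri [366.7 284.8  -0. ] 0.5 z4 [array([366.7, 284.5]), array([371.2, 283.6])]
jug 422.1 259.3 [38.6 39.8]
jug 242.9 177.7 [28.7 43.3]
jug tri [ 391.5 -269.4    2.8] 1.0 z4 [array([ 391.3, -268.1]), array([ 392.8, -270. ])]
pot 472.3 221.3 [37.4 38.7]
pot 189.7 197.4 [22.9 36.2]
pot tri [ 500.  -411.3    3.5] 1.0 z4 [array([ 499.7, -410.2]), array([ 500.5, -412.1])]
wrist cam centre [ 76.31396386  37.11470842 142.01952813] [[0.437, -0.9, -0.001], [-0.851, -0.413, 0.325], [-0.293, -0.141, -0.946]] [[351.21231342554086, 0.0, 317.33162461888475], [0.0, 351.21231342554086, 193.96099287639714], [0.0, 0.0, 1.0]]
```

View pics/crop1.png

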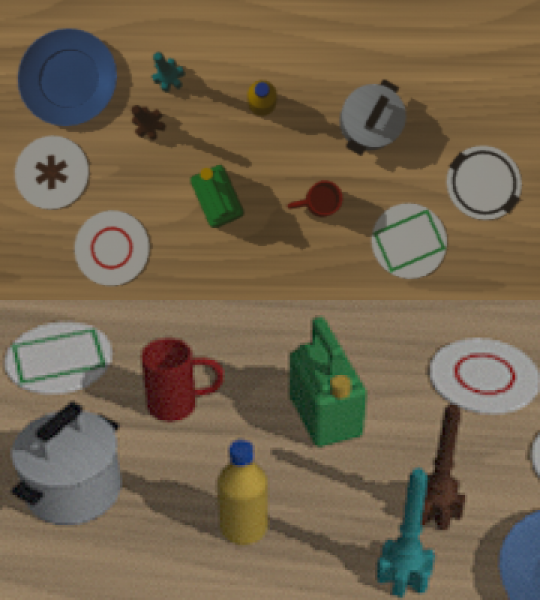

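The crop confirms it: the lower-left brown stirrer is the wooden one, at top crop (148,122), and the other is turquoise. Next I'll get coarse positions of the four things from the two fixed views.

Run:
```python
from h import *
t,s=load("top0"),load("scene0")
def rep(n,a,b): 
    X,e=tri((t,*a),(s,*b)); print(n,np.round(a,1),np.round(b,1),np.round(X,1),"gap",round(e,1))
# yellow cap jug, blue cap soap
for n,lo,hi,bt,bs in [("soapcap",(105,100,40),(130,255,255),(312,150,340,180),(305,205,330,226)),
  ("potbar",(0,0,0),(180,255,45),(388,160,412,190),(232,194,256,212)),
  ("jugcap",(18,120,90),(32,255,255),(280,205,300,224),(345,183,368,200)),
  ("mugred",(0,120,30),(8,255,255),(352,215,385,250),(274,168,299,206)),
  ("jug",(45,100,30),(80,255,255),(270,200,320,260),(330,160,372,215)),
  ("turq",(82,100,40),(98,255,255),(245,130,275,165),(365,218,400,275)),
  ("stir",(0,60,10),(20,255,75),(234,166,262,196),(385,194,410,250))]:
    mt,st,ct=big(mask(t,lo,hi,bt)); ms,ss,cs=big(mask(s,lo,hi,bs))
    print(n,"top",st,"scene",ss)
    rep(n+" centroid",ct,cs)
    if n in("stir","turq","jug"):
        p=cv2.findNonZero(ms)[:,0]; v=p[:,1].min(); b=(p[p[:,1]==v][:,0].mean(),v)
        c=proj(t,[378,0,0]); q=cv2.findNonZero(mt)[:,0]; a=q[np.argsort(-np.linalg.norm(q-c,axis=1))[:3]].mean(0)
        rep(n+" tip",a,b)
    if n in("potbar","jug"): print(cv2.minAreaRect(cv2.findNonZero(mt)),cv2.minAreaRect(cv2.findNonZero(ms)))
```

```text
soapcap top [320 155   9   9  62] scene [312 211   9  10  75]
soapcap centroid [324.3 159.2] [316.  215.7] [647.4   7.7 123.4] gap 0.7
potbar top [394 164  14  21 111] scene [235 196  17  15 110]
potbar centroid [400.8 174.2] [243.2 203.3] [ 612.4 -194.9  112.4] gap 1.1
((400.88531494140625, 174.21017456054688), (4.948139190673828, 22.02720069885254), 28.610462188720703) ((243.29270935058594, 203.36587524414062), (5.622255802154541, 19.99024200439453), 51.34019470214844)
jugcap top [280 205  20  15 130] scene [352 185   8   9  52]
jugcap centroid [287.8 211.9] [356.1 188.8] [509.2 103.2  98.6] gap 0.3
mugred top [352 220  27  24 441] scene [277 170  22  34 411]
mugred centroid [365.3 232.1] [287.8 185.9] [ 462.1 -105.7   46.4] gap 0.4
jug top [277 210  35  41 809] scene [336 162  30  51 955]
jug centroid [294.2 231.2] [349.9 190.1] [461.8  86.2  47.5] gap 2.0
jug tip [278. 218.] [347.5 162. ] [488.1  97.8 181.1] gap 22.8
((293.80413818359375, 230.3092803955078), (36.75553512573242, 23.5560302734375), 66.03751373291016) ((349.0, 188.50001525878906), (49.19349670410156, 27.280029296875), 63.43495178222656)
turq top [252 142  17  17 110] scene [371 223  23  51 561]
turq centroid [259.4 151.7] [383.  252.6] [683.3 188.9  40.4] gap 2.3
turq tip [254.3 142.7] [386.5 223. ] [681.9 187.1 154.2] gap 2.3
stir top [238 170  23  24 349] scene [389 197  17  50 386]
stir centroid [248.2 181.1] [397.2 225.1] [597.  220.1  55.5] gap 2.8
stir tip [239.  170.7] [400.5 197. ] [605.  220.5 171.2] gap 2.8
```

Run:
```python
from h import *
t,s=load("top0"),load("scene0")
for im,bp,bj in((t,(443,192,502,250),(393,230,452,292)),(s,(164,180,217,217),(218,162,268,194))):
    # pot mat outline (dark) ; jug mat outline (green)
    m,_,_=big(mask(im,(0,0,0),(180,255,50),bp)); q=[onz(im,u,v,4)[:2] for u,v in cv2.findNonZero(m)[:,0]]; q=np.array(q)
    w,V=np.linalg.eigh(np.cov(q.T)); print("pot mat",q.mean(0).round(1),"yaw",np.degrees(np.arctan2(*V[::-1,1])).round(1),len(q), cv2.minAreaRect(q.astype(np.float32)))
    m,_,_=big(mask(im,(45,60,30),(90,255,255),bj)); q=np.array([onz(im,u,v,4)[:2] for u,v in cv2.findNonZero(m)[:,0]])
    print("jug mat",cv2.minAreaRect(q.astype(np.float32)),len(q))
def yaw(im,c,a,b,z): pass
m,_,_=big(mask(t,(0,0,0),(180,255,45),(388,160,412,190))); q=np.array([onz(t,u,v,118)[:2] for u,v in cv2.findNonZero(m)[:,0]]);print("bar",cv2.minAreaRect(q.astype(np.float32)))
m,_,_=big(mask(t,(45,100,30),(80,255,255),(270,200,320,260))); q=np.array([onz(t,u,v,93)[:2] for u,v in cv2.findNonZero(m)[:,0]]);print("jug",cv2.minAreaRect(q.astype(np.float32)))
go([612,-195,240],-28)
```

```text
pot mat [ 541.7 -369.8] yaw 117.4 69 ((548.02294921875, -380.9881286621094), (23.198768615722656, 74.5175552368164), 31.129077911376953)
jug mat ((389.1202697753906, -268.8464660644531), (80.91523742675781, 111.9891586303711), 23.785120010375977) 296
pot mat [ 531.4 -364. ] yaw 157.3 41 ((523.0277099609375, -360.9385681152344), (22.141138076782227, 65.92613220214844), 65.07154846191406)
jug mat ((388.6524658203125, -270.8485107421875), (78.57412719726562, 109.96156311035156), 23.685619354248047) 87
bar ((611.1602783203125, -193.18402099609375), (12.932762145996094, 58.850921630859375), 61.80434036254883)
jug ((461.3502197265625, 86.371826171875), (97.32453918457031, 62.1033935546875), 25.050079345703125)
tcp [ 262.3 -539.1  230.5] rot [-179.9   -0.    25.9] -> shift,turn [46.5, -15.65, -0.92, -0.001, 0.001, 0.941]
```

```bash
python3 -m handwheel '{"series": [[[46.5,-15.6,-1,0,0,0.94,1],[46.5,-15.6,-1,0,0,0.94,1],[46.5,-15.6,-1,0,0,0.94,1],[46.5,-15.6,-1,0,0,0.94,1],[46.5,-15.6,-1,0,0,0.94,1],[46.5,-15.6,-1,0,0,0.94,1],[46.5,-15.6,-1,0,0,0.94,1],[46.5,-15.6,-1,0,0,0.94,1],[46.5,-15.6,-1,0,0,0.94,1],[46.5,-15.6,-1,0,0,0.94,1],[46.5,-15.6,-1,0,0,0.94,1],[46.5,-15.6,-1,0,0,0.94,1]]]}'
python3 - <<'E'
from h import *
w=snap("wrist","w1"); cv2.imwrite("pics/w1.png",w["img"][:,:,::-1])
E
```

```text
time: 1.65
tool_pos: [611.6, -197.3, 241.4]
tcp_rot: [180.0, -0.0, -28.0]
ft_force: [0.4, -0.1, 0.6]
finger_gap: 85.5
grip_force: 0.0
```

View pics/w1.png

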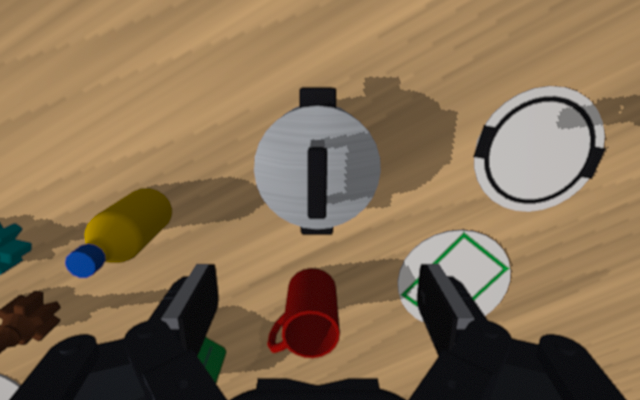

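Wrist view: the pot's bar runs from (317,147) to (317,218), the pot mat is at (540,148) with ears at (485,142) and (594,162), and the jug mat is at (455,275). Bar and tool are aligned. Next I'll measure these.

Run:
```python
from h import *
t,s,w=load("top0"),load("scene0"),load("w1")
m,st,c=big(mask(w,(0,0,0),(180,255,45),(300,140,334,224))); print("bar",st,c)
(u,v),wh,a=cv2.minAreaRect(cv2.findNonZero(m)); print((u,v),wh,a)
X,e=tri((t,400.9,174.2),(s,243.25,203.3),(w,u,v)); print("bar tri",X.round(1),e.round(1),"z118:",[onz(i,*p,z).round(1) for i,p,z in((t,(400.9,174.2),118),(s,(243.25,203.3),115),(w,(u,v),118))])
q=np.array([onz(w,x,y,118)[:2] for x,y in cv2.findNonZero(m)[:,0]],np.float32); print(cv2.minAreaRect(q))
# mats in the wrist view
P=lambda m:np.array([onz(w,x,y,4)[:2] for x,y in cv2.findNonZero(m)[:,0]],np.float32)
m,st,c=big(mask(w,(0,0,0),(180,255,50),(470,80,612,215))); q=P(m); print("potmat outline",st,cv2.minAreaRect(q), q.mean(0)); (cx,cy),_,_=cv2.fitEllipse(q[cv2.convexHull(q,returnPoints=False)[:,0]]); 
f=q[np.linalg.norm(q-np.array(cv2.minAreaRect(q)[0]),axis=1)>60.5]; l,V=np.linalg.eigh(np.cov(f.T)); print("ears yaw",np.degrees(np.arctan2(V[1,1],V[0,1])),len(f))
m=mask(w,(0,0,80),(180,60,255),(465,75,615,220)); q=P(big(m)[0]); print("potmat white",cv2.minEnclosingCircle(q))
m,st,c=big(mask(w,(45,60,30),(90,255,255),(398,228,515,320))); q=P(m); print("jugmat",cv2.minAreaRect(q))
ct=cv2.fitEllipse
go([X[0],X[1],93],-28)
```

```text
bar [ 309  147   18   71 1211] [317.09331131 181.79438481]
(317.5, 182.0) (70.0, 17.0) 90.0
bar tri [ 612.3 -195.7  111.4] 1.6 z118: [array([ 611.1, -193.2,  118. ]), array([ 614.8, -194.8,  115. ]), array([ 614.7, -198. ,  118. ])]
((613.8469848632812, -197.5139617919922), (13.3103666305542, 57.921234130859375), 61.474613189697266)
potmat outline [ 475   97  130  106 1554] ((500.1863098144531, -412.5200500488281), (117.04428100585938, 121.39985656738281), 4.741479873657227) [ 503.16257 -414.8985 ]
ears yaw 51.38612944033652 493
potmat white ((499.77099609375, -411.8382873535156), 55.04685592651367)
jugmat ((400.101318359375, -294.709228515625), (79.49781799316406, 59.97349166870117), 22.931884765625)
tcp [ 611.7 -197.1  241.5] rot [180.  -0. -28.] -> shift,turn [-0.01, -0.16, 14.85, 0.0, -0.0, -0.0]
```

```bash
python3 -m handwheel '{"series": [[[0.1,-0.1,4,0,0,0,1],[0.1,-0.1,8,0,0,0,1],[0.1,-0.1,11,0,0,0,1],[0.1,-0.1,13,0,0,0,1],[0.1,-0.1,14.3,0,0,0,1],[0.1,-0.1,14.7,0,0,0,1],[0.1,-0.1,14.7,0,0,0,0],[0.1,-0.1,14.7,0,0,0,0],[0.1,-0.1,14.7,0,0,0,0],[0.1,-0.1,14.7,0,0,0,0],[0.1,-0.1,14.7,0,0,0,0],[0.1,-0.1,14.7,0,0,0,0]]]}' 70
```

```text
time: 3.2
tool_pos: [614.0, -196.0, 94.9]
tcp_rot: [180.0, -0.1, -27.9]
ft_force: [-0.8, -3.5, 3.5]
finger_gap: 14.5
grip_force: 68.7
```

```bash
python3 -m handwheel '{"series": [[[0,0,-0.5,0,0,0,0],[0,0,-2,0,0,0,0],[0,0,-4,0,0,0,0],[0,0,-5,0,0,0,0],[0,0,-5,0,0,0,0]]]}'
python3 - <<'E'
from h import *
w=load("w1")
a,b=onz(w,485,142,4),onz(w,594,162,4); print(a,b,np.degrees(np.arctan2(*(b-a)[1::-1])))
go([500,-412,140],51.3)
E
```

```text
time: 3.82
tool_pos: [614.8, -195.8, 146.4]
tcp_rot: [-180.0, -0.2, -27.9]
ft_force: [0.6, -0.2, -4.5]
finger_gap: 14.3
grip_force: 68.4
[ 538.28110534 -363.67545016    4.        ] [ 460.16085169 -462.73902698    4.        ] -128.25885451402158
tcp [ 614.8 -195.8  146.4] rot [-180.    -0.2  -27.9] -> shift,turn [-0.03, 24.49, 0.63, 0.002, -0.003, -1.382]
```

```bash
python3 -m handwheel '{"series": [[[0,2,0,0,0,-0.1,0],[0,5,0,0,0,-0.25,0],[0,8,0,0,0,-0.42,0],[0,11,0,0,0,-0.6,0],[0,14,0,0,0,-0.78,0],[0,17,0,0,0,-0.95,0],[0,20,0.3,0,0,-1.12,0],[0,22.5,0.5,0,0,-1.26,0],[0,24,0.6,0,0,-1.35,0],[0,24.5,0.6,0,0,-1.38,0],[0,24.5,0.6,0,0,-1.38,0],[0,24.5,0.6,0,0,-1.38,0]]]}'
python3 - <<'E'
from h import *
t=snap("top","t2");w=snap("wrist","w2");cv2.imwrite("pics/w2.png",w["img"][:,:,::-1])
go([500,-412,100],51.4)
E
```

```text
time: 5.32
tool_pos: [499.5, -411.2, 138.2]
tcp_rot: [-180.0, -0.0, 51.1]
ft_force: [0.1, 0.8, -3.3]
finger_gap: 14.5
grip_force: 68.5
tcp [ 499.5 -411.2  138.3] rot [-180.    -0.    51.2] -> shift,turn [-0.03, 0.09, 3.83, -0.0, -0.0, -0.004]
```

View pics/w2.png

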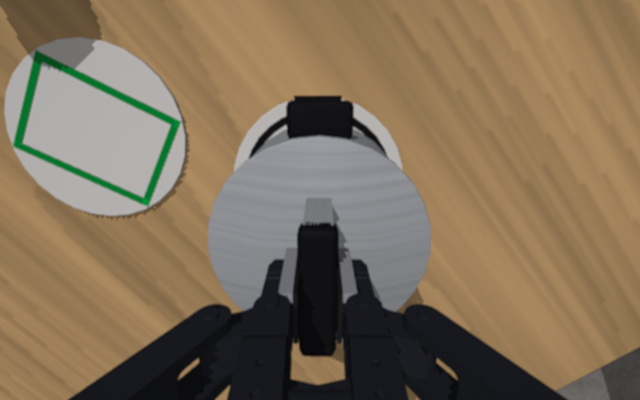

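Wrist view: the pot hangs over its mat at (320,130), its ear over the ear mark, and the jug mat is at (95,125). Lowering it now.

```bash
python3 -m handwheel '{"series": [[[0,0.1,1,0,0,0,0],[0,0.1,2,0,0,0,0],[0,0.1,3,0,0,0,0],[0,0.1,3.5,0,0,0,0],[0,0.1,3.8,0,0,0,0],[0,0.1,3.9,0,0,0,0],[0,0.1,3.9,0,0,0,0]]]}'
```

```text
time: 6.3
tool_pos: [500.0, -412.7, 99.6]
tcp_rot: [180.0, -0.0, 51.2]
ft_force: [-0.2, -0.4, -3.6]
finger_gap: 14.8
grip_force: 68.4
```

Still about 1 mm of height to go, since the force still carries the pot's weight.

```bash
python3 -m handwheel '{"series": [[[0,0,0.1,0,0,0,0],[0,0,0.15,0,0,0,0],[0,0,0.15,0,0,0,0.3],[0,0,0.15,0,0,0,0.5],[0,0,0.1,0,0,0,0.8],[0,0,0,0,0,0,1],[0,0,-2,0,0,0,1],[0,0,-6,0,0,0,1],[0,0,-11,0,0,0,1],[0,0,-16,0,0,0,1],[0,0,-16,0,0,0,1]]]}'
python3 - <<'E'
from h import *
w=snap("wrist","w3");cv2.imwrite("pics/w3.png",w["img"][:,:,::-1])
go([462,-106,210],90)
E
```

```text
time: 7.68
tool_pos: [502.0, -414.6, 268.0]
tcp_rot: [179.3, 0.1, 51.2]
ft_force: [-0.2, -0.4, -0.4]
finger_gap: 85.3
grip_force: 0.0
tcp [ 501.1 -413.7  264.4] rot [179.6   0.   51.2] -> shift,turn [21.52, -22.39, 5.26, 0.007, 0.003, -0.678]
```

View pics/w3.png

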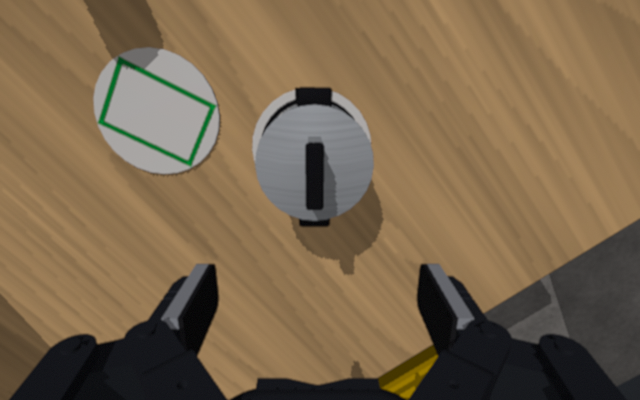

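Wrist view: the pot stands on its mat, bar from (314,143) to (314,208), and the jug mat is at (157,112). I'll check the pot numerically and head for the mug.

```bash
python3 - <<'E'
from h import *
w=load("w3")
m,st,c=big(mask(w,(0,0,0),(180,255,45),(300,136,330,214)));q=np.array([onz(w,x,y,122)[:2] for x,y in cv2.findNonZero(m)[:,0]],np.float32); print("bar",st,cv2.minAreaRect(q))
m=mask(w,(45,60,30),(90,255,255),(90,45,225,178)); q=np.array([onz(w,x,y,4)[:2] for x,y in cv2.findNonZero(big(m)[0])[:,0]],np.float32); print("jugmat",cv2.minAreaRect(q))
go([462,-106,215],100)
E
python3 -m handwheel '{"series": [[[4,-4,3,0,0,-0.1,1],[8,-8,5,0,0,-0.25,1],[12,-12,5,0,0,-0.4,1],[16,-16,5,0,0,-0.55,1],[20,-20,5,0,0,-0.7,1],[21.5,-22.4,5,0,0,-0.85,1],[21.5,-22.4,5,0,0,-0.85,1],[21.5,-22.4,5,0,0,-0.85,1],[21.5,-22.4,5,0,0,-0.85,1]]]}'
python3 - <<'E'
from h import *
w=snap("wrist","w4");cv2.imwrite("pics/w4.png",w["img"][:,:,::-1])
E
```

```text
bar [ 306  143   18   67 1116] ((502.3296813964844, -413.6659240722656), (58.563716888427734, 14.55506706237793), 50.503273010253906)
jugmat ((389.2035217285156, -270.935546875), (79.4451904296875, 111.5059814453125), 23.777971267700195)
tcp [ 501.1 -413.7  264.4] rot [179.6   0.   51.2] -> shift,turn [21.52, -22.38, 4.76, 0.007, 0.004, -0.852]
time: 8.85
tool_pos: [460.2, -105.5, 209.1]
tcp_rot: [-180.0, -0.0, 99.7]
ft_force: [-0.1, -0.5, 0.1]
finger_gap: 85.7
grip_force: 0.0
```

View pics/w4.png

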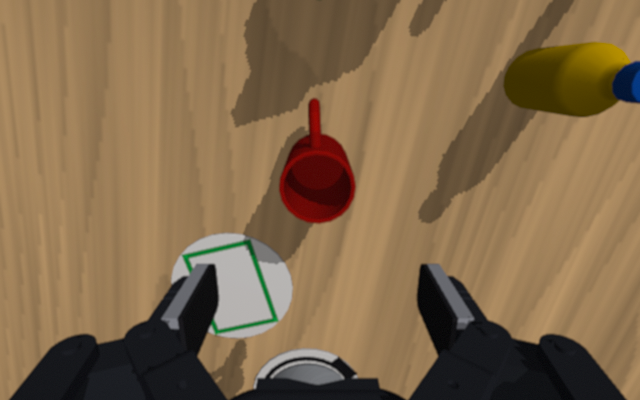

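Wrist view: mug rim centred about (317,186), handle pointing up at (314,110), in line with the tool's x. Soap is at (575,80) and the jug mat at (232,285).

Run:
```python
from h import *
t,w=load("top0"),load("w4")
m,st,c=big(mask(w,(0,120,20),(10,255,255),(270,120,365,230))); 
q=np.array([onz(w,x,y,85)[:2] for x,y in cv2.findNonZero(m)[:,0]],np.float32)
st_=status.sense(); R=Ro.from_euler("xyz",st_["tcp_rot"],degrees=True).as_matrix()
l=(q-st_["tool_pos"][:2])@R[:2,:2]  # tool xy
y0,y1=l[:,1].min(),l[:,1].max(); x0=l[:,0].min(); print("width at z85",y1-y0,"tool y mid",(y0+y1)/2,"near edge x",x0,"centre tool x",x0+31)
cw=st_["tool_pos"][:2]+R[:2,:2]@np.array([x0+31,(y0+y1)/2]); print("wrist centre",cw)
p=proj(w,[*cw,85]); 
k=cv2.morphologyEx(mask(t,(0,120,30),(8,255,255),(340,210,390,255)),cv2.MORPH_OPEN,cv2.getStructuringElement(2,(9,9))); (u,v),r_=cv2.minEnclosingCircle(cv2.findNonZero(k)); print("top",u,v,r_,onz(t,u,v,85)); X,e=tri((t,u,v),(w,*p)); print("tri",X,e)
h=mask(w,(0,120,20),(10,255,255),(300,90,335,130)); c=cv2.findNonZero(h)[:,0].mean(0); hw=onz(w,*c,60); print("handle dir",np.degrees(np.arctan2(hw[1]-cw[1],hw[0]-cw[0])))
go([*cw,45],99.7)
```

```text
width at z85 60.72551782984978 tool y mid 0.48052421412254454 near edge x -32.59909387227426 centre tool x -1.5990938722742598
wrist centre [ 461.01731513 -106.96078947]
top 365.38214111328125 232.36868286132812 11.682461738586426 [ 459.07516488 -103.31317434   85.        ]
tri [ 459.21252946 -102.21796473   99.72120258] 1.015156042713811
handle dir 101.96889880336201
tcp [ 460.3 -105.5  209.1] rot [-180.    -0.    99.7] -> shift,turn [-0.16, 0.05, 16.41, -0.0, -0.0, 0.0]
```

```bash
python3 -m handwheel '{"series": [[[-0.1,0.05,4,0,0,0,1],[-0.1,0.05,8,0,0,0,1],[-0.1,0.05,12,0,0,0,1],[-0.1,0.05,15,0,0,0,1],[-0.1,0.05,16.4,0,0,0,1],[-0.1,0.05,16.7,0,0,0,1],[-0.1,0.05,16.7,0,0,0,0],[-0.1,0.05,16.7,0,0,0,0],[-0.1,0.05,16.7,0,0,0,0],[-0.1,0.05,16.7,0,0,0,0],[-0.1,0.05,16.7,0,0,0,0]]]}' 40
python3 -m handwheel '{"series": [[[0,0,-1,0,0,0,0],[0,0,-4,0,0,0,0],[0,0,-9,0,0,0,0],[0,0,-14,0,0,0,0],[0,0,-18,0,0,0,0],[0,0,-18,0,0,0,0]]]}'
python3 - <<'E'
from h import *
go([366.8,284.8,150],100); go([366.8,284.8,225],100)
E
```

```text
time: 10.28
tool_pos: [462.3, -106.0, 43.9]
tcp_rot: [179.9, 0.1, 99.9]
ft_force: [0.2, -0.5, 6.9]
finger_gap: 60.4
grip_force: 43.9
time: 11.02
tool_pos: [463.0, -106.1, 227.1]
tcp_rot: [179.6, 0.2, 99.9]
ft_force: [0.2, 0.1, -1.1]
finger_gap: 60.1
grip_force: 43.6
tcp [ 463.  -106.1  227.1] rot [179.6   0.2  99.9] -> shift,turn [40.19, -2.83, 7.54, 0.007, 0.004, -0.002]
tcp [ 463.  -106.1  227.1] rot [179.6   0.2  99.9] -> shift,turn [40.16, -2.78, 0.04, 0.007, 0.004, -0.002]
```

```bash
python3 -m handwheel '{"series": [[[4,-0.3,0,0,0,0,0],[9,-0.6,0,0,0,0,0],[14,-1,0,0,0,0,0],[19,-1.4,0,0,0,0,0],[24,-1.8,0,0,0,0,0],[27,-2,0,0,0,0,0],[28,-2,0,0,0,0,0],[28,-2,0,0,0,0,0]]]}'
python3 - <<'E'
from h import *
w=snap("wrist","w5");cv2.imwrite("pics/w5.png",w["img"][:,:,::-1])
E
```

```text
time: 12.02
tool_pos: [392.9, 166.9, 221.5]
tcp_rot: [-179.9, 0.0, 99.9]
ft_force: [0.2, -0.6, -1.5]
finger_gap: 60.3
grip_force: 43.6
```

View pics/w5.png

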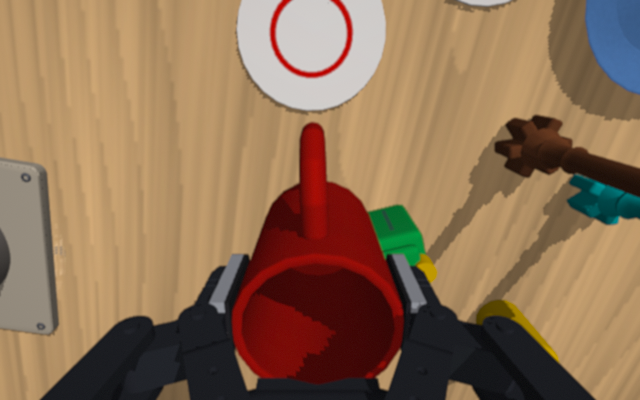

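Wrist view: the red ring is at about (312,35), the held mug's rim at about (318,320), the jug below it at (400,235).

Run:
```python
from h import *
w=load("w5"); m,_,_=big(mask(w,(0,100,30),(10,255,255),(262,0,362,80))); q=np.array([onz(w,x,y,4)[:2] for x,y in cv2.findNonZero(m)[:,0]],np.float32)
(c,ax,a)=cv2.minAreaRect(q); print("ring",c,ax); print(tri((w,*proj(w,[*c,4])),(load("top0"),224.2,265.)))
# mug rim at its widest
st=status.sense(); m=mask(w,(0,120,10),(10,255,255),(225,250,412,385)); m,_,_=big(m); zr=st["tool_pos"][2]+41
q=np.array([onz(w,x,y,zr)[:2] for x,y in cv2.findNonZero(m)[:,0]]);R=Ro.from_euler("xyz",st["tcp_rot"],degrees=True).as_matrix();l=(q-st["tool_pos"][:2])@R[:2,:2]
print("rim in tool x",l[:,0].min(),l[:,0].max(),"y",l[:,1].min(),l[:,1].max())
go([*c,47],99.9)
```

```text
ring (368.068115234375, 278.0619812011719) (76.9217529296875, 66.44739532470703)
(array([368.3191825 , 274.49036922,  53.45227261]), np.float64(1.2988064981818703))
rim in tool x -24.294952689093417 31.255413107490366 y -29.487863689576596 30.7623187945437
tcp [393.1 166.4 221.7] rot [-179.9    0.    99.9] -> shift,turn [11.45, -0.54, 17.46, -0.001, 0.001, -0.001]
```

The ring is cut by the image edge (66 of 77 mm visible), so its centre is about (367,284), which agrees with the first triangulation (367,285).

```bash
python3 -m handwheel '{"series": [[[4,-0.2,1,0,0,0,0],[8,-0.4,3,0,0,0,0],[11,-0.5,6,0,0,0,0],[12,-0.5,10,0,0,0,0],[12.1,-0.5,13,0,0,0,0],[12.1,-0.5,15,0,0,0,0],[12.1,-0.5,16.3,0,0,0,0],[12.1,-0.5,16.9,0,0,0,0],[12.1,-0.5,17.2,0,0,0,0],[12.1,-0.5,17.3,0,0,0,0],[12.1,-0.5,17.3,0,0,0,0]]]}'
```

```text
time: 13.45
tool_pos: [368.1, 285.6, 49.9]
tcp_rot: [179.9, -0.0, 99.9]
ft_force: [-0.0, 0.0, -1.8]
finger_gap: 60.4
grip_force: 43.6
```

```bash
python3 -m handwheel '{"series": [[[-0.1,-0.1,0.1,0,0,0,0],[-0.1,-0.1,0.2,0,0,0,0],[-0.1,-0.1,0.25,0,0,0,0],[-0.1,-0.1,0.25,0,0,0,0.8],[-0.1,-0.1,0.2,0,0,0,1],[-0.1,-0.1,0,0,0,0,1],[-0.1,-0.1,-1,0,0,0,1],[-0.1,-0.1,-5,0,0,0,1],[-0.1,-0.1,-10,0,0,0,1],[-0.1,-0.1,-15,0,0,0,1],[-0.1,-0.1,-18,0,0,0,1],[-0.1,-0.1,-18,0,0,0,1]]]}'
python3 - <<'E'
from h import *
w=snap("wrist","w6");cv2.imwrite("pics/w6.png",w["img"][:,:,::-1])
go([461,86,240],22)
E
```

```text
time: 14.95
tool_pos: [368.4, 285.2, 233.4]
tcp_rot: [179.6, -0.1, 99.9]
ft_force: [0.3, 0.5, -0.0]
finger_gap: 85.3
grip_force: 0.0
tcp [367.5 284.6 231.1] rot [ 1.798e+02 -1.000e-01  9.990e+01] -> shift,turn [-21.16, 5.81, -0.9, 0.002, -0.003, 1.359]
```

View pics/w6.png

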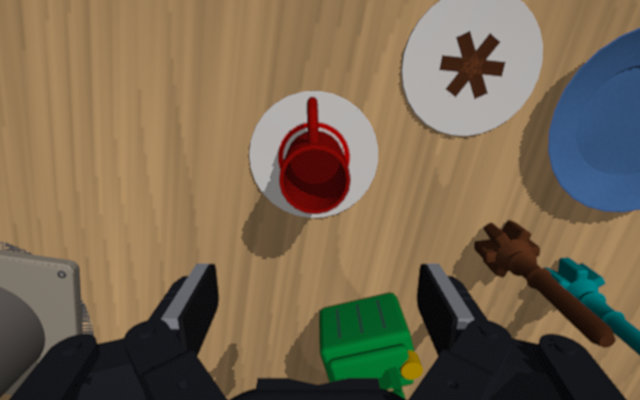

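Wrist view: the mug stands in the middle of its mat at (314,155), the stirrer mat's star is at (473,65), the brown stirrer's stem leads to (605,340), and the jug is at (368,340).

```bash
python3 - <<'E'
from h import *
w=load("w6"); P=lambda m,z:np.array([onz(w,x,y,z)[:2] for x,y in cv2.findNonZero(m)[:,0]],np.float32)
m,_,_=big(mask(w,(0,0,85),(180,60,255),(240,85,385,220))); q=P(m,4); print("mugmat",cv2.minEnclosingCircle(q))
m,_,_=big(mask(w,(0,0,85),(180,60,255),(395,0,548,140))); q=P(m,4); print("stirmat",cv2.minEnclosingCircle(q))
m,_,_=big(mask(w,(0,50,10),(25,255,120),(435,28,510,100))); q=P(m,4); print("star",q.mean(0),cv2.minEnclosingCircle(q))
k=cv2.morphologyEx(mask(w,(0,120,10),(10,255,255),(262,90,365,220)),cv2.MORPH_OPEN,np.ones((25,25),np.uint8)); x,y,a,b=cv2.boundingRect(k); print("mug mask",x,y,a,b)
q=P(k,89); R=Ro.from_euler("xyz",[180,0,99.9],degrees=True).as_matrix()[:2,:2]; l=q@R; print("mug",R@[l[:,0].min()+31,(l[:,1].min()+l[:,1].max())/2], np.ptp(l[:,1]))
E
python3 -m handwheel '{"series": [[[-4,1,-1,0,0,0.18,1],[-8,2,-1,0,0,0.36,1],[-12,3.3,-1,0,0,0.54,1],[-16,4.5,-1,0,0,0.72,1],[-20,5.5,-1,0,0,0.9,1],[-21.2,5.8,-1,0,0,1.08,1],[-21.2,5.8,-1,0,0,1.24,1],[-21.2,5.8,-1,0,0,1.33,1],[-21.2,5.8,-1,0,0,1.33,1],[-21.2,5.8,-1,0,0,1.33,1]]]}'
python3 - <<'E'
from h import *
w=snap("wrist","w7");cv2.imwrite("pics/w7.png",w["img"][:,:,::-1])
E
```

```text
mugmat ((367.00701904296875, 283.2021484375), 70.2789306640625)
stirmat ((506.4851379394531, 401.96368408203125), 70.1666259765625)
star [506.84695 402.96765] ((506.88995361328125, 402.5786437988281), 31.643169403076172)
mug mask 0 0 0 0
time: 16.25
tool_pos: [459.8, 85.2, 238.5]
tcp_rot: [-180.0, 0.1, 23.8]
ft_force: [0.5, -0.5, -0.4]
finger_gap: 85.2
grip_force: 0.0Traceback (most recent call last):
  File "<stdin>", line 7, in <module>
  File "<stdin>", line 2, in <lambda>
TypeError: 'NoneType' object is not subscriptable
```

View pics/w7.png

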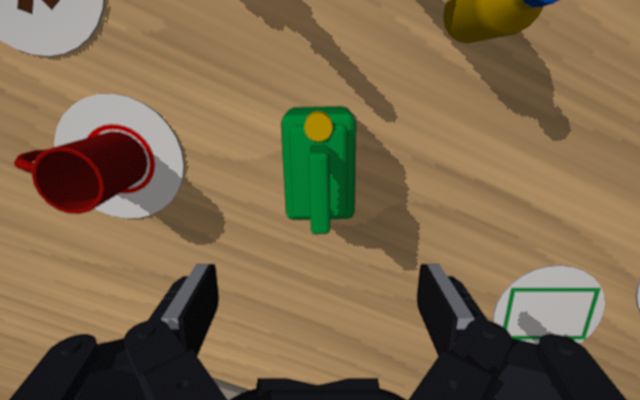

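Wrist view: the jug stands upright in the picture, in line with the tool's x: cap at (318,127), bar's near end at (319,233), body columns 282–355.

Run:
```python
from h import *
t,s,w=load("top0"),load("scene0"),load("w7"); st=status.sense(); R=Ro.from_euler("xyz",st["tcp_rot"],degrees=True).as_matrix()[:2,:2]; tp=st["tool_pos"][:2]
T=lambda p:((np.asarray(p)[:2]-tp)@R).round(1)
m,stt,c=big(mask(w,(45,100,15),(85,255,255),(270,95,370,245))); p=cv2.findNonZero(m)[:,0]; print(stt,cv2.minAreaRect(p))
for y in (130,180,200,212,222,226,230,233): r_=p[p[:,1]==y][:,0]; print(y,r_.min(),r_.max()) if len(r_) else 0
e=p[p[:,1]>=p[:,1].max()-1].mean(0); e[1]=p[:,1].max()+.5
bar=p[p[:,1]>=223]; u=(bar[:,0].min()+bar[:,0].max())/2
print("bar near end tool xy @131",T(onz(w,u,e[1],131)),"bar width",(bar[:,0].max()-bar[:,0].min()+1)/np.linalg.norm(proj(w,[*tp,131])-proj(w,[*(tp+R[:,1]),131])))
b=p[p[:,1]==180][:,0]; print("body sides @93",T(onz(w,b.min(),180,93)),T(onz(w,b.max(),180,93)))
cm,_,cc=big(mask(w,(18,120,60),(32,255,255),(295,100,340,150))); print("cap",cc,"tool xy@96",T(onz(w,*cc,96)))
tm,_,tc=big(mask(t,(20,170,110),(30,255,255),(280,205,300,222))); print("top cap",tc); X,g=tri((t,*tc),(s,356.1,188.8),(w,*cc)); print("cap tri",X.round(1),g.round(1))
```

```text
[ 281  106   75  128 7451] ((319.0645751953125, 169.77755737304688), (126.68667602539062, 74.11949157714844), 88.66777801513672)
130 282 355
180 284 354
200 285 354
212 286 353
222 311 329
226 311 329
230 311 328
233 313 325
bar near end tool xy @131 [-33.9   1.8] bar width 14.249889492334095
body sides @93 [ -1.7 -28.7] [-1.7 31. ]
cap [318.19135802 126.11574074] tool xy@96 [44.4  0.4]
top cap [287.0212766  215.17021277]
cap tri [500.8 103.7  91.3] 1.7
```

Jug origin lies at tool (+5, +1.5) mm. All checks fit: bar width 14 mm, body width 60 mm at the shoulder, cap height 91 mm. Grasping now.

```bash
python3 -m handwheel '{"series": [[[0.5,0.15,4,0,0,0,1],[0.5,0.15,8,0,0,0,1],[0.5,0.15,11,0,0,0,1],[0.5,0.15,12.6,0,0,0,1],[0.5,0.15,13.1,0,0,0,1],[0.5,0.15,13.2,0,0,0,1],[0.5,0.15,13.2,0,0,0,0],[0.5,0.15,13.2,0,0,0,0],[0.5,0.15,13.2,0,0,0,0],[0.5,0.15,13.2,0,0,0,0],[0.5,0.15,13.2,0,0,0,0],[0.5,0.15,13.2,0,0,0,0]]]}' 60
python3 -m handwheel '{"series": [[[0,0,-1,0,0,0,0],[0,0,-4,0,0,0,0],[0,0,-8,0,0,0,0],[0,0,-10,0,0,0,0],[0,0,-10,0,0,0,0]]]}'
python3 - <<'E'
from h import *
go([389.3,-270,205],113.8)
E
```

```text
time: 17.8
tool_pos: [465.7, 85.9, 107.7]
tcp_rot: [180.0, -0.0, 23.7]
ft_force: [0.8, 1.1, 3.9]
finger_gap: 14.6
grip_force: 59.4
time: 18.42
tool_pos: [466.4, 85.9, 209.2]
tcp_rot: [179.9, -0.2, 23.6]
ft_force: [-0.3, 0.1, -3.2]
finger_gap: 14.9
grip_force: 58.7
tcp [466.4  85.9 209.2] rot [179.9  -0.2  23.6] -> shift,turn [-21.34, 29.5, 0.39, 0.003, -0.001, -1.573]
```

```bash
python3 -m handwheel '{"series": [[[-1,2,0,0,0,-0.1,0],[-3,5,0,0,0,-0.25,0],[-5.5,8,0,0,0,-0.42,0],[-8,11,0,0,0,-0.6,0],[-10.5,14,0,0,0,-0.78,0],[-12.8,17.5,0,0,0,-0.95,0],[-15.2,21,0,0,0,-1.12,0],[-17.6,24.5,0,0,0,-1.29,0],[-19.8,27.5,0,0,0,-1.43,0],[-21,29.2,0.2,0,0,-1.53,0],[-21.3,29.5,0.4,0,0,-1.57,0],[-21.3,29.5,0.4,0,0,-1.57,0]]]}'
python3 - <<'E'
from h import *
w=snap("wrist","w8");cv2.imwrite("pics/w8.png",w["img"][:,:,::-1])
go([389.3,-270,112],113.8)
E
```

```text
time: 19.92
tool_pos: [387.6, -269.4, 201.3]
tcp_rot: [-179.9, -0.2, 113.5]
ft_force: [-0.8, 0.2, -3.4]
finger_gap: 14.9
grip_force: 58.7
tcp [ 387.9 -269.2  201.7] rot [-1.799e+02 -1.000e-01  1.135e+02] -> shift,turn [-0.15, 0.11, 8.97, -0.001, -0.003, -0.005]
```

View pics/w8.png

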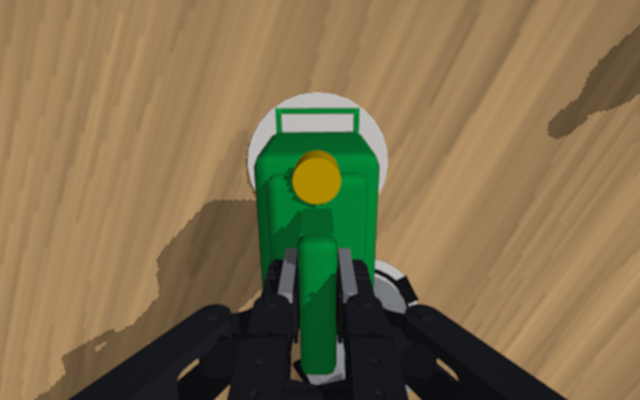

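Wrist view: the jug hangs centred over its green outline (far edge at (317,112)) and is well aligned. Lowering it.

```bash
python3 -m handwheel '{"series": [[[-0.1,0.1,2,0,0,0,0],[-0.1,0.1,4.5,0,0,0,0],[-0.1,0.1,6.5,0,0,0,0],[-0.1,0.1,7.8,0,0,0,0],[-0.1,0.1,8.5,0,0,0,0],[-0.1,0.1,8.8,0,0,0,0],[-0.1,0.1,8.9,0,0,0,0],[-0.1,0.1,8.9,0,0,0,0]]]}'
```

```text
time: 20.98
tool_pos: [390.3, -270.6, 114.8]
tcp_rot: [180.0, 0.0, 113.6]
ft_force: [-0.1, -0.7, -3.6]
finger_gap: 14.8
grip_force: 58.7
```

```bash
python3 -m handwheel '{"series": [[[0,-0.1,0.1,0,0,0,0],[0,-0.1,0.2,0,0,0,0],[0,-0.1,0.3,0,0,0,0],[0,-0.1,0.32,0,0,0,0],[0,-0.1,0.32,0,0,0,0.3],[0,-0.1,0.3,0,0,0,0.6],[0,-0.1,0.2,0,0,0,1],[0,-0.1,0,0,0,0,1],[0,-0.1,-2,0,0,0,1],[0,-0.1,-6,0,0,0,1],[0,-0.1,-12,0,0,0,1],[0,-0.1,-12,0,0,0,1]]]}'
python3 - <<'E'
from h import *
w=snap("wrist","w9")
st=status.sense(); R=Ro.from_euler("xyz",st["tcp_rot"],degrees=True).as_matrix()[:2,:2]; tp=st["tool_pos"][:2]
p0=proj(w,[389.3,-270,97]); print("expected shoulder px",p0)
m,stt,c=big(mask(w,(45,100,15),(85,255,255),(240,60,400,260))); print(stt)
p=cv2.findNonZero(m)[:,0]; v=p[:,1].max(); b=p[p[:,1]>=v-8]; u=(b[:,0].min()+b[:,0].max())/2; E=onz(w,u,v+.5,135); print("bar end px",u,v,"jug origin",E[:2]+R@[39,0], "yaw~",st["tcp_rot"])
cv2.imwrite("pics/w9.png",w["img"][:,:,::-1]); go([602,220,270],0)
E
```

```text
time: 22.48
tool_pos: [391.5, -272.8, 240.5]
tcp_rot: [179.7, 0.5, 113.6]
ft_force: [0.5, 0.4, 0.5]
finger_gap: 85.0
grip_force: 0.0
expected shoulder px [314.37804355 172.63507687]
[ 277   98   75  139 7921]
bar end px 315.0 236 jug origin [ 390.39295329 -271.40813106] yaw~ [179.85140379   0.30948285 113.60747574]
tcp [ 390.4 -271.9  237.4] rot [179.9   0.3 113.6] -> shift,turn [36.58, 39.09, -3.35, 0.007, 0.001, 1.983]
```

View pics/w9.png

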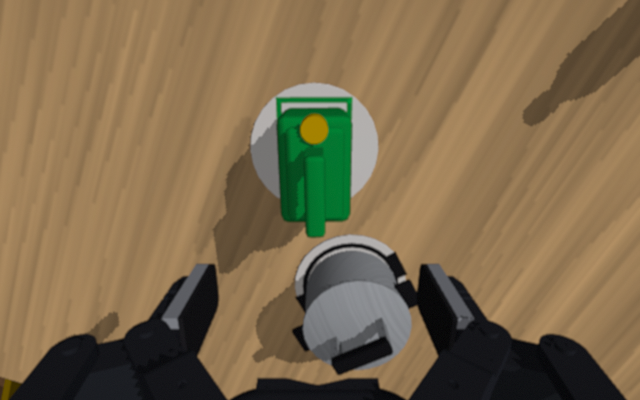

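Wrist view: the jug is on its mat inside the outline, centre (390,-271) against (389,-270). Now to the stirrer, at yaw 159 so the fingers close clear of the turquoise one.

```bash
python3 -m handwheel '{"series": [[[3,3,-2,0,0,-0.08,1],[7,7.5,-3.3,0,0,-0.18,1],[11,12,-3.3,0,0,-0.28,1],[15,16,-3.3,0,0,-0.38,1],[19,20.5,-3.3,0,0,-0.48,1],[23,24.5,-3.3,0,0,-0.58,1],[27,29,-3.3,0,0,-0.68,1],[31,33,-3.3,0,0,-0.76,1],[34.5,37,-3.3,0,0,-0.79,1],[36.6,39.1,-3.3,0,0,-0.79,1],[36.6,39.1,-3.3,0,0,-0.79,1],[36.6,39.1,-3.3,0,0,-0.79,1]]]}'
python3 - <<'E'
from h import *
w=snap("wrist","w10");cv2.imwrite("pics/w10.png",w["img"][:,:,::-1])
E
```

```text
time: 24.02
tool_pos: [600.2, 220.5, 266.0]
tcp_rot: [-179.9, -0.1, 158.9]
ft_force: [-0.2, 0.6, 0.3]
finger_gap: 85.4
grip_force: 0.0
```

View pics/w10.png

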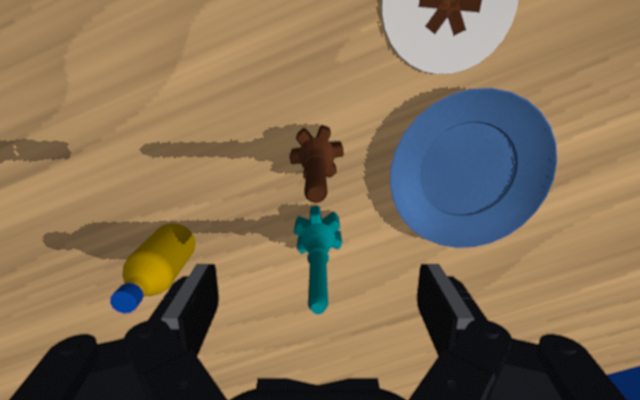

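Wrist view: the brown stirrer's stem tip is at (316,193) with its head at (317,148). The turquoise one stands behind it in the tool's x, head at (318,230), so the fingers come down beside both.

Run:
```python
from h import *
t,s,w=load("top0"),load("scene0"),load("w10")
m,stt,c=big(mask(w,(0,60,8),(20,255,110),(285,118,348,206))); p=cv2.findNonZero(m)[:,0]; print(stt,c)
for y in (170,180,188,194,200): r_=p[p[:,1]==y][:,0]; print(y,r_.min(),r_.max())
stem=p[(p[:,1]>183)]; u=(stem[:,0].min()+stem[:,0].max())/2; v=p[:,1].max()-8.5
print("tip",u,v,"@165",onz(w,u,v,165).round(1)); 
# head: lobes, plane of top of head z=34
h=p[p[:,1]<172]; (hc,_)=cv2.minEnclosingCircle(h.astype(np.float32)); print("head",hc,[onz(w,*hc,z).round(1) for z in(0,17,34)])
X,e=tri((t,240.5,172.3),(s,400.5,198),(w,u,v)); print("tri tip",X.round(1),e.round(1))
X=onz(w,u,v,165); go([X[0],X[1],106],158.9)
```

```text
[ 288  125   55   78 2473] [315.23534169 160.15082895]
170 302 335
180 305 325
188 304 326
194 304 326
200 309 322
tip 315.0 193.5 @165 [599.6 219.6 165. ]
head (315.0454406738281, 152.0454559326172) [array([603.6, 216.7,   0. ]), array([600.2, 218.1,  17. ]), array([596.9, 219.6,  34. ])]
tri tip [601.1 219.6 163.5] 1.5
tcp [600.4 220.2 266.5] rot [-1.799e+02 -1.000e-01  1.588e+02] -> shift,turn [0.03, -0.07, 16.05, -0.001, -0.001, -0.001]
```

```bash
python3 -m handwheel '{"series": [[[0,-0.1,4,0,0,0,1],[0,-0.1,8,0,0,0,1],[0,-0.1,12,0,0,0,1],[0,-0.1,14.6,0,0,0,1],[0,-0.1,15.6,0,0,0,1],[0,-0.1,15.9,0,0,0,1],[0,-0.1,15.9,0,0,0,0],[0,-0.1,15.9,0,0,0,0],[0,-0.1,15.9,0,0,0,0],[0,-0.1,15.9,0,0,0,0],[0,-0.1,15.9,0,0,0,0],[0,-0.1,15.9,0,0,0,0]]]}' 50
python3 -m handwheel '{"series": [[[0,0,-1,0,0,0,0],[0,0,-3,0,0,0,0],[0,0,-6,0,0,0,0],[0,0,-8,0,0,0,0],[0,0,-8,0,0,0,0]]]}'
python3 - <<'E'
from h import *
go([507,403.2,150],159)
E
```

```text
time: 25.58
tool_pos: [600.7, 220.4, 108.7]
tcp_rot: [180.0, 0.0, 158.9]
ft_force: [0.2, -0.5, 2.8]
finger_gap: 16.7
grip_force: 48.7
time: 26.2
tool_pos: [602.0, 220.8, 191.5]
tcp_rot: [179.8, 0.2, 158.9]
ft_force: [0.1, -0.3, -1.2]
finger_gap: 16.8
grip_force: 48.8
tcp [602.  220.8 191.5] rot [179.8   0.2 158.9] -> shift,turn [15.45, 13.58, 4.13, 0.003, 0.004, -0.002]
```

```bash
python3 -m handwheel '{"series": [[[2,2,0,0,0,0,0],[5,4.5,0,0,0,0,0],[8,7,0,0,0,0,0],[11,9.7,1,0,0,0,0],[13.5,12,2,0,0,0,0],[15,13.2,3,0,0,0,0],[15.4,13.6,4,0,0,0,0],[15.4,13.6,4,0,0,0,0],[15.4,13.6,4,0,0,0,0]]]}'
python3 - <<'E'
from h import *
w=snap("wrist","w11");cv2.imwrite("pics/w11.png",w["img"][:,:,::-1])
go([506.8,402.9,112.7],159)
E
```

```text
time: 27.32
tool_pos: [506.6, 401.7, 148.5]
tcp_rot: [-180.0, 0.0, 158.8]
ft_force: [-0.7, 0.1, -1.0]
finger_gap: 16.8
grip_force: 48.8
tcp [506.8 401.8 148.9] rot [180.    0.  158.8] -> shift,turn [0.04, 0.1, 3.62, 0.0, 0.001, -0.004]
```

View pics/w11.png

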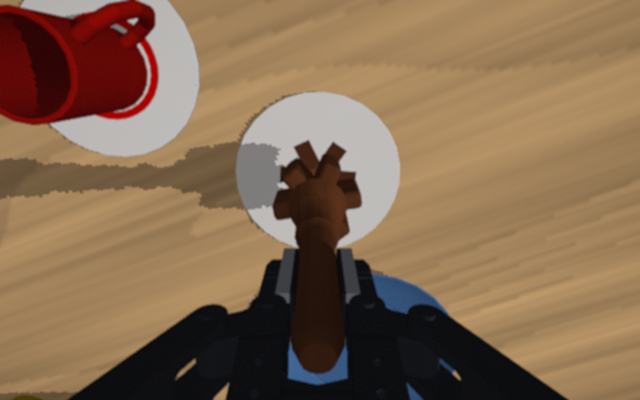

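Wrist view: the stirrer hangs over the star at (318,175), in the mat's middle. Lowering it.

```bash
python3 -m handwheel '{"series": [[[0,0.1,1,0,0,0,0],[0,0.1,2,0,0,0,0],[0,0.1,2.8,0,0,0,0],[0,0.1,3.3,0,0,0,0],[0,0.1,3.5,0,0,0,0],[0,0.1,3.55,0,0,0,0],[0,0.1,3.55,0,0,0,0]]]}'
```

```text
time: 28.25
tool_pos: [506.3, 403.8, 113.1]
tcp_rot: [180.0, 0.0, 158.9]
ft_force: [-0.1, -0.7, -1.3]
finger_gap: 16.8
grip_force: 48.9
```

```bash
python3 -m handwheel '{"series": [[[0,0,0.05,0,0,0,0],[0,0,0.1,0,0,0,0],[0,0,0.1,0,0,0,0],[0,0,0.1,0,0,0,0.3],[0,0,0.1,0,0,0,0.6],[0,0,0,0,0,0,1],[0,0,0,0,0,0,1],[0,0,-2,0,0,0,1],[0,0,-6,0,0,0,1],[0,0,-11,0,0,0,1],[0,0,-16,0,0,0,1],[0,0,-16,0,0,0,1]]]}'
python3 - <<'E'
from h import *
w=snap("wrist","w12");t=snap("top","t3");s=snap("scene","s3")
a=cv2.resize(w["img"],(480,300));b=t["img"][90:310,110:530];c=s["img"][150:300,150:510]
cv2.imwrite("pics/fin.png",np.vstack([np.hstack([a,cv2.resize(s["img"][150:300,380:500],(240,300))]),cv2.resize(c,(720,300))])[:,:,::-1])
cv2.imwrite("pics/fin2.png",cv2.resize(b,(798,418),interpolation=3)[:,:,::-1])
t0,s0=load("top0"),load("scene0")
for n,lo,hi,bt,bs in [("soap",(18,100,30),(130,255,255),(308,148,342,182),(300,205,332,256)),("plate",(100,80,30),(125,255,255),(155,112,235,192),(410,230,500,300))]:
    for i0,i1,b in((t0,t,bt),(s0,s,bs)): print(n,big(mask(i0,lo,hi,b))[2],big(mask(i1,lo,hi,b))[2])
p=[proj(w,[506.8,402.9,z]) for z in(4,38,169)]; print("expected stirrer base/tip px",np.round(p))
go([506.8,402.9,300])
E
```

```text
time: 29.75
tool_pos: [508.5, 405.2, 281.4]
tcp_rot: [179.4, 0.4, 158.9]
ft_force: [0.3, -0.1, -0.3]
finger_gap: 85.6
grip_force: 0.0
soap [323.68122271 164.50873362] [323.61655773 164.39433551]
soap [316.74285714 233.78496241] [316.66017964 233.91317365]
plate [194.52546012 151.1404908 ] [194.47228178 151.15405819]
plate [456.0950046  265.93502911] [456.09534028 265.91109749]
expected stirrer base/tip px [[312. 144.]
 [312. 150.]
 [311. 187.]]
tcp [506.  403.5 273. ] rot [180.    0.  158.9] -> shift,turn [-0.09, -0.03, -2.7]
```

View pics/fin.png

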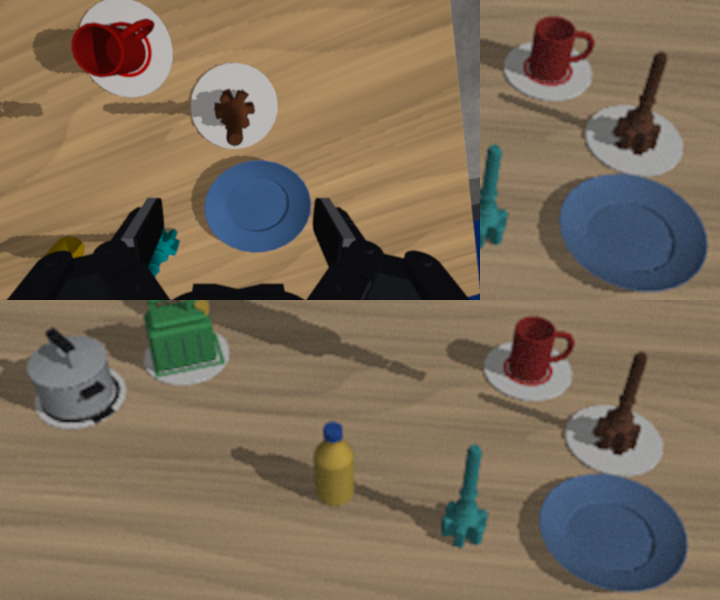

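View pics/fin2.png

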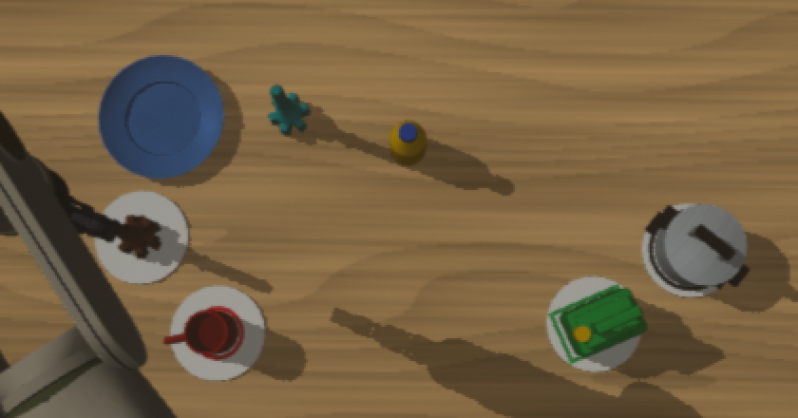

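Final views: all four stand upright on their mats, soap and plate have not moved (under 0.2 px). One numeric check on mug, pot and stirrer, then I'll hand in.

Run:
```python
from h import *
w,t=load("w12"),load("t3")
m,st,_=big(mask(w,(0,60,8),(20,255,110),(280,105,350,205))); p=cv2.findNonZero(m)[:,0]; v=p[:,1].max()-7; k=p[p[:,1]>v-6]; print("stirrer",st,"tip @169",onz(w,(k[:,0].min()+k[:,0].max())/2,v,169))
h=p[p[:,1]<168]; hc,_=cv2.minEnclosingCircle(h.astype(np.float32)); print("head @21",onz(w,*hc,21))
k=cv2.morphologyEx(mask(t,(0,110,20),(10,255,255),(195,240,255,295)),cv2.MORPH_OPEN,cv2.getStructuringElement(2,(9,9))); (u,v),r_=cv2.minEnclosingCircle(cv2.findNonZero(k)); print("mug top",u,v,r_,onz(t,u,v,89))
m,st,c=big(mask(t,(0,0,0),(180,255,45),(470,203,502,232))); print("pot bar top",st,onz(t,*c,122))
```

```text
stirrer [ 286  120   53   74 2270] tip @169 [506.58416252 404.01013733 169.        ]
head @21 [505.4229299  405.38117469  21.        ]
mug top 220.8076934814453 263.1153869628906 14.646322250366211 [372.1051552  276.82917055  89.        ]
pot bar top [476 209  21  18 132] [ 500.19935546 -411.86592591  122.        ]
```

The mug's figure is spoilt by the ring in the mask (radius 14.6 px against 11.7), so I'll measure its rim in w6 instead.

Run:
```python
from h import *
w=load("w6"); R=Ro.from_euler("xyz",[180,0,99.9],degrees=True).as_matrix()[:2,:2]
m=mask(w,(0,120,10),(10,255,255),(265,172,362,222)); p=cv2.findNonZero(m)[:,0]; l=np.array([onz(w,x,y,89)[:2] for x,y in p])@R
print("w",np.ptp(l[:,1]),"centre",R@[l[:,0].min()+31,(l[:,1].min()+l[:,1].max())/2])
```

```text
w 59.658580773061885 centre [367.40394677 285.3330529 ]
```

Mug at (367.4, 285.3) against its mat at (367, 284), so everything fits.

```bash
python3 -c "
from bench import r
print(r.hand_in())"
```

```text
the job is handed in; nothing more can be done
None
```

The job is handed in at about 30 s: my last measurements had the pot, jug, mug and wooden stirrer upright within about 3 mm of their mats' centres, pot and jug turned along their outlines, and the soap bottle and plate unmoved; no verdict came back.

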